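# Re-sort stock pieces into their cradles

## Task

The three pieces of stock are lying in the wrong cradles; each belongs in the cradle that is as long as itself: the drilled steel block in the short one, the wooden packing block in the medium one and the square tube in the long one. Move them round, using the free rubber mat (or bare table) to park a piece, until each lies flat on the floor of its own cradle, along it between the lips and with its ends about flush with the cradle's ends. Leave the spanner, nut and bolt beside them where they lie.

Things in the scene. Friction and masses are not known exactly. Their poses are not given: they have to be found in the camera images.
- steel_block: bright filed steel block with three drilled holes in its top, 45 x 75 x 18 mm (x, y, z), about 0.46 kg; starts flat in the long cradle. Origin: centre of its underside; y runs along its length, x across its width, z up
- wood_block: orange-brown beech packing block, 48 x 105 x 32 mm (x, y, z); starts flat in the short cradle, ends overhanging. Origin: centre of its underside; y runs along its length, x across its width, z up
- tube: brown square steel tube offcut, 30 x 130 x 30 mm (x, y, z); starts flat in the medium cradle, ends overhanging. Origin: centre of its underside; y runs along its length, x across its width, z up
- cradle_short: the short cradle, fixed to the table: a flat grey plate 74 mm wide (x) and 75 mm long (y), with a dark rubber floor 10 mm above the table and a 6 mm wide bright aluminium lip along each long side (lip top 15 mm above the table, 5 mm above the floor; 62 mm clear between the lips); the ends are open. Origin: centre of its underside, on the table; y runs along its 75 mm length, x across, z up
- cradle_medium: the medium cradle, fixed to the table: a flat grey plate 74 mm wide (x) and 105 mm long (y), with a dark rubber floor 10 mm above the table and a 6 mm wide bright aluminium lip along each long side (lip top 15 mm above the table, 5 mm above the floor; 62 mm clear between the lips); the ends are open. Origin: centre of its underside, on the table; y runs along its 105 mm length, x across, z up
- cradle_long: the long cradle, fixed to the table: a flat grey plate 74 mm wide (x) and 130 mm long (y), with a dark rubber floor 10 mm above the table and a 6 mm wide bright aluminium lip along each long side (lip top 15 mm above the table, 5 mm above the floor; 62 mm clear between the lips); the ends are open. Origin: centre of its underside, on the table; y runs along its 130 mm length, x across, z up
- mat: plain black rubber mat without lips, 90 x 150 x 3 mm (x, y, z), fixed to the table, empty at the start: a free place to park a piece. Origin: centre of its underside, on the table; y along its 150 mm side, z up; its top is 3 mm above the table
- spanner: bystander: bright combination spanner, 27 x 181 x 6 mm, lying flat; origin at the middle of its underside, y along its length
- nut: bystander: bright hexagon nut, 24 x 27 x 13 mm, lying flat; origin at the centre of its underside
- bolt: bystander: bright hexagon-head bolt, 28 x 62 x 25 mm, lying on its side; origin under its middle, y along its length
Mind the look-alikes: they are no part of the job. What is shaped like the tube but blue is not meant. Of the things that look like the wood_block, the larger one is meant.

How it is judged:
By the outcome, as a careful person would: the job done as asked, in the order asked, and still so for the second after the job is handed in, with the robot touching nothing.
It also fails if it takes over 96 s, if anything falls off the work surface, if the arm or the gripper's body presses on something with over 40 N, if the wrist force passes 120 N, or if a joint passes its speed limit or range.

## Robot

A 7-joint arm with a two-finger parallel gripper is mounted at the origin on the work surface; the furniture and walls round the work are solid. World frame = base frame: x ahead of the robot, y to its left, z up, the work surface at z = 0. Lengths are in m, angles in rad, forces in N, time in s.
With the tool pointing down it reaches from about 0.4 to 0.85 m from the base axis. Payload 4.5 kg.
Tool frame: the origin (TCP) lies at the very end of the fingers, on their centre line; the grasp point (between the pads) lies 19 mm behind it; z points along the fingers, y is the line along which they close (so a half turn about z gives the same grasp; the last joint's range is limited). The gripper opens to 88 mm and grips with 3 to 60 N. Pads are 18 mm wide; open, the fingers measure 123 mm over their backs; the gripper's body (75 mm by 187 mm) begins 45 mm behind the grasp point.
Start: joints at [1.226, 0.689, -0.195, 1.565, 0.157, 0.902, -0.215], TCP at [0.231, -0.581, 0.239] pointing down, gripper open.
Joint ranges: [-3.01, 3.01], [-0.46, 2.08], [-1.47, 1.51], [0.13, 2.56], [-1, 4.14], [0.04, 2.09], [-2.66, 2.66]. Speed limits (rad/s): [2.57, 2.57, 3.14, 3.14, 3.14, 3.14, 3.14].

## Interface

Orientations are given as a unit quaternion [x, y, z, w].
In Python, from station import manip gives the robot as it stands.
- The arm moves only by the tool send_rows, never from a script. Its argument "increments" is a list of rows, each an object of numbers: "x", "y", "z": the shift along the tool's x, y, z scaled (see below); "ax", "ay", "az": the turn, a rotation vector about the tool's x, y, z scaled (see below). A call has 1 to 20 rows; each row shifts and turns the commanded pose from where the row before left it, along the tool's axes as they then stand; what a row does not reach is not made up. The controller multiplies each number of a shift by 0.04 m and each number of a turn by 120 degrees. A row lasts 1/10 s, in which the tool goes at most 50 mm and 8.59 degrees, less where a joint would pass 70% of its speed; a pose out of reach is approached as far as the arm can. A call with a number of a shift or a turn outside -1 to 1 is refused whole. A call with a gripper value outside its range is refused whole. "claw" is the opening, from -1 (shut) to 1 (fully open), set as the call begins (left out, the last holds). The fingers move at their own pace and stop on an object; "newtons" is the grip in N (left out, the last holds). Time passes only in rows, so rows that do not move let the fingers close. It gives the time, the measured TCP pose, the force, the opening and the grip force at its end, in the units of the state.
- manip.get_state(): the state, without advancing time (a new reading comes with each control period).
- manip.read_camera(name): name is "scene" or "top"; returns a dict with "color" (400x640x3 uint8, blue, green, red), "intrinsics" (3x3 intrinsics, pixels), "world_from_camera" (4x4, takes a point from camera to world coordinates). Camera axes: x right, y down, z forward; pixel columns grow to the right and rows downward; lengths in m; the calibration is good to about 2 mm. A picture is of the moment at which its call begins. There is no depth.
- manip.finish_job(): hands the job in; it is judged then, once.
The state is a dict: "time_s": time; "joint_pos": joint angles; "dq": joint speeds; "joint_torque": joint torques, N m; "position": TCP position; "tcp_rot": TCP orientation; "wrist_force": force on the tool from outside, world axes, zero at the start; "wrist_torque": the same for the moment, N m; "gripper_width": opening from 0.0 (shut) to 1.0 (fully open); "finger_force": force on a finger pad.
Only numpy, scipy, OpenCV 4.12 (cv2) and the standard library are available. Lean on these libraries where they do the work, as an engineer would, in place of code of your own. Each camera call takes 0.05 s, during which the arm holds its last target. There are 200 camera calls.

## Working session

There is one attempt and no reset: what is moved stays moved. The work goes in short steps, Python scripts to look and compute and a tool call to move; the robot and the scene stay as the last step left them, time stands still between calls to the robot, and variables do not carry over. Pictures are saved under pics/ and viewed, at most 14 in all, crops included, and the job is handed in when it is done.

Besides the shell and the picture viewer there is one more tool, called after ">>>" by a JSON object that holds its "name" and its "arguments". send_rows: Moves the arm, as the interface text tells. Shifts and turns lie within -1 to 1; 1 stands for 0.04 m of shift or 120 degrees of turn. Its arguments: {"type":"object","properties":{"increments":{"type":"array","items":{"type":"object","properties":{"x":{"type":"number","minimum":-1,"maximum":1},"y":{"type":"number","minimum":-1,"maximum":1},"z":{"type":"number","minimum":-1,"maximum":1},"ax":{"type":"number","minimum":-1,"maximum":1},"ay":{"type":"number","minimum":-1,"maximum":1},"az":{"type":"number","minimum":-1,"maximum":1}}}},"claw":{"type":"number"},"newtons":{"type":"number"}},"required":["increments"]}

```bash
mkdir -p pics; ls; python3 - <<'E'
from station import manip
import cv2,numpy as np
s=manip.get_state(); print({k:np.round(v,3).tolist() for k,v in s.items()})
for n in("scene","top"):
    c=manip.read_camera(n); cv2.imwrite(f"pics/{n}0.png",c["color"]); print(n,np.round(c["intrinsics"],2).tolist(),np.round(c["world_from_camera"],4).tolist())
E
```

```text
pics
{'time_s': 0.0, 'joint_pos': [1.226, 0.69, -0.194, 1.566, 0.157, 0.902, -0.215], 'dq': [-0.001, 0.001, -0.0, 0.001, 0.001, 0.0, -0.0], 'joint_torque': [0.0, -52.758, -1.267, -15.343, -0.053, 0.007, 0.0], 'position': [0.231, -0.58, 0.238], 'tcp_rot': [0.982, 0.188, -0.0, -0.001], 'wrist_force': [-0.06, -0.238, 0.581], 'wrist_torque': [-0.003, 0.061, 0.027], 'finger_force': 0.0, 'gripper_width': 1.0}
scene [[448.43, 0.0, 314.61], [0.0, 448.43, 202.94], [0.0, 0.0, 1.0]] [[-0.7932, -0.2724, 0.5446, -0.1977], [-0.6089, 0.3686, -0.7024, 0.9342], [-0.0094, -0.8888, -0.4582, 0.6192], [0.0, 0.0, 0.0, 1.0]]
top [[517.65, 0.0, 316.72], [0.0, 517.65, 201.15], [0.0, 0.0, 1.0]] [[-0.0304, -0.9981, 0.0529, 0.4114], [-0.9995, 0.03, -0.009, 0.0571], [0.0074, -0.0531, -0.9986, 1.1883], [0.0, 0.0, 0.0, 1.0]]
```

View pics/top0.png

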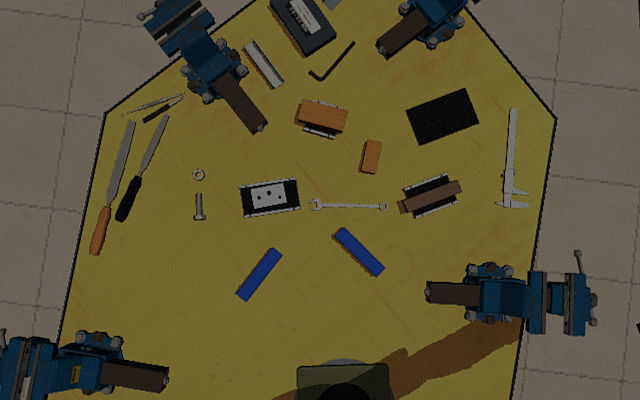

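View pics/scene0.png

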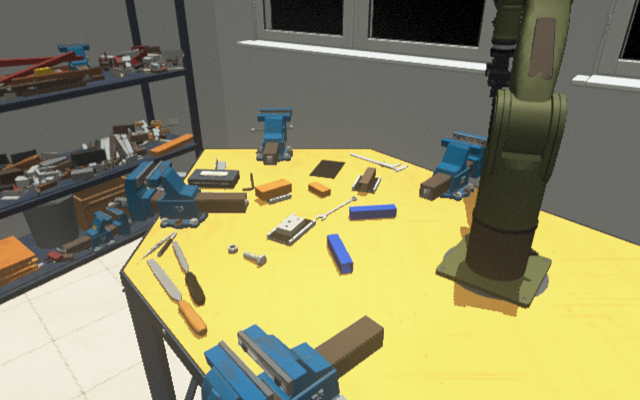

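The top view shows these candidates:
- **Wood:** the large block at (321,115) lies in the short cradle. The small one at (371,157) is a decoy.
- **Tube:** the brown one at (430,197) lies in the medium cradle. The blue ones at (259,274) and (359,251) are decoys.
- **Steel block:** at (269,198), in the long cradle.
- **Mat:** at (442,117).
- **Bystanders:** spanner (348,206), nut (198,174) and bolt (199,206).

I choose the large orange block, the brown tube and the drilled block, and check them in a close crop.

```bash
cat > h.py <<'E'
from station import manip
import cv2,numpy as np
def cam(n="top",k=1):
    cs=[manip.read_camera(n) for _ in range(k)]
    c=cs[0]; return np.mean([x["color"].astype(float) for x in cs],0).clip(0,255).astype(np.uint8),c["intrinsics"],c["world_from_camera"]
def w(px,z,K,T):
    px=np.atleast_2d(np.asarray(px,float)); d=np.c_[(px-[K[0,2],K[1,2]])/K[0,0],np.ones(len(px))]@T[:3,:3].T
    return T[:3,3]+d*((z-T[2,3])/d[:,2])[:,None]
def p(P,K,T):
    q=(np.atleast_2d(P)-T[:3,3])@T[:3,:3]; return q[:,:2]/q[:,2:]*K[0,0]+[K[0,2],K[1,2]]
def rect(mask,z,K,T,up=1):
    """rect of mask's outline at height z: centre mm, sizes mm, angle of long axis deg"""
    c=max(cv2.findContours(mask,cv2.RETR_EXTERNAL,cv2.CHAIN_APPROX_NONE)[0],key=cv2.contourArea)[:,0]
    P=w((c+.5)/up-.5,z,K,T)[:,:2]*1000
    (m,s,a)=cv2.minAreaRect(P.astype(np.float32))
    if s[0]<s[1]: a+=90
    return np.round(m,1),np.round(sorted(s),1),round((a+90)%180-90,1)
E
python3 - <<'E'
from h import *
I,K,T=cam(k=4); np.save("I0.npy",I)
U=cv2.resize(I[80:230,230:490],None,fx=3,fy=3,interpolation=cv2.INTER_CUBIC); U=cv2.convertScaleAbs(U,alpha=1.5)
cv2.imwrite("pics/crop.png",U)
print(p([[.231,-.58,.24],[0,0,0]],K,T))
E
```

```text
[[665.37578242 317.13317516]
 [343.71520599 410.83518392]]
```

View pics/crop.png

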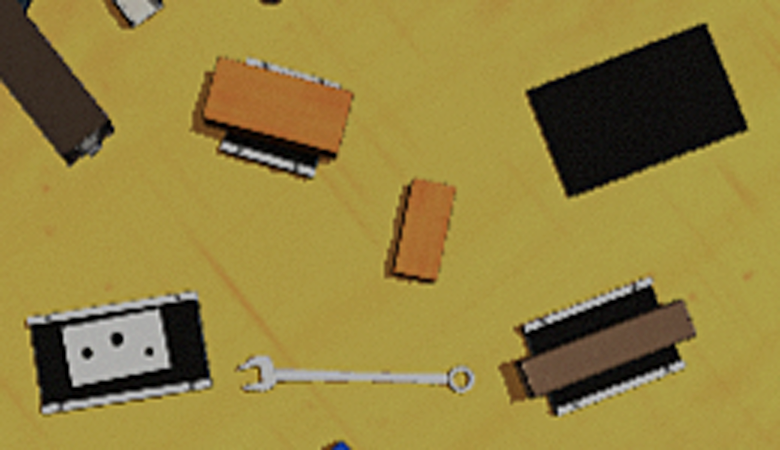

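The crop confirms the choice. The large wood block is at crop (280,105), the brown tube at (608,348) in the medium cradle, and the steel block with three holes at (117,347) in the long cradle. Both lips of each cradle are visible.

```bash
cat > meas.py <<'E'
from h import *
UP=4
def run(I,K,T,boxes):
    U=cv2.resize(I,None,fx=UP,fy=UP,interpolation=cv2.INTER_CUBIC)
    H=cv2.cvtColor(U,cv2.COLOR_BGR2HSV); 
    M={"bright":cv2.inRange(H,(0,0,100),(180,70,255)),"orange":cv2.inRange(H,(5,130,60),(17,255,255)),
       "brown":cv2.inRange(H,(0,30,50),(18,125,135)),"dark":cv2.inRange(H,(0,0,0),(180,255,45))}
    for name,col,(x0,y0,x1,y1),z,n in boxes:
        m=np.zeros_like(M[col]); sl=np.s_[y0*UP:y1*UP,x0*UP:x1*UP]; m[sl]=M[col][sl]
        cs=sorted(cv2.findContours(m,cv2.RETR_EXTERNAL,cv2.CHAIN_APPROX_NONE)[0],key=cv2.contourArea)[::-1][:n]
        for c in cs:
            mm=np.zeros_like(m); cv2.drawContours(mm,[c],-1,255,-1); print(name,cv2.contourArea(c)/UP**2,*rect(mm,z,K,T,UP))
E
python3 - <<'E'
from meas import *
I=np.load("I0.npy");_,K,T=cam()
run(I,K,T,[("steel/lips","bright",(235,172,305,222),.028,1),("longlips","bright",(235,172,305,222),.015,3),("shortlips","bright",(290,92,350,145),.015,4),("medlips","bright",(392,165,470,222),.015,3),
("wood","orange",(285,90,355,140),.042,1),("tube","brown",(392,165,470,222),.040,1),("mat","dark",(400,80,485,150),.003,1),("smallwood","orange",(355,135,385,178),.03,1),("spanner","bright",(305,192,392,218),.006,1)])
U=cv2.cvtColor(I,cv2.COLOR_BGR2HSV); print(U[197,430],U[115,321],U[199,275],U[184,420])
E
```

```text
steel/lips 608.8125 [489.1 155.3] [44.1 74.1] -80.4
longlips 608.8125 [490.  156.4] [44.6 74.9] -80.4
longlips 70.96875 [520.4 157.6] [ 5.8 94.8] -82.4
longlips 63.9375 [452.3 149.3] [ 6.  95.4] -82.7
shortlips 25.8125 [630.5  37. ] [ 5.  40.4] 71.9
shortlips 22.71875 [695.9  16. ] [ 4.8 39.3] 71.7
shortlips 8.8125 [705.2  45.1] [ 5.3 12.2] 76.1
shortlips 8.15625 [620.5   7.4] [ 4.7 12.6] 71.1
medlips 54.53125 [ 447.5 -225.5] [ 5.8 70. ] -71.0
medlips 48.6875 [ 512.5 -203.2] [ 6.1 70.2] -71.0
medlips 9.09375 [ 432.8 -182.5] [ 5.8 13. ] -69.5
wood 1015.75 [660.8  33.3] [ 61.  111.7] 72.9
tube 678.75 [ 476.5 -210.9] [ 28.  130.2] -70.7
mat 2417.34375 [ 662.3 -249.7] [ 90.2 150.3] -70.6
smallwood 450.84375 [570.9 -78.9] [34. 73.] -13.6
spanner 217.46875 [465.6 -16.4] [ 25.8 157.3] 88.3
[ 12 101  68] [ 15 181 113] [ 15   4 117] [  0   0 101]
```

```bash
python3 - <<'E'
from meas import *
I=np.load("I0.npy");_,K,T=cam()
U=cv2.resize(I,None,fx=4,fy=4,interpolation=cv2.INTER_CUBIC);H=cv2.cvtColor(U,cv2.COLOR_BGR2HSV)
B=cv2.inRange(H,(0,0,100),(180,70,255))
for n,(x0,y0,x1,y1) in {"long":(235,172,305,222),"short":(290,92,350,145),"med":(392,165,470,222)}.items():
    m=np.zeros_like(B);s=np.s_[y0*4:y1*4,x0*4:x1*4];m[s]=B[s]
    cs=[c for c in cv2.findContours(m,cv2.RETR_EXTERNAL,cv2.CHAIN_APPROX_NONE)[0] if 16*3<cv2.contourArea(c)<16*200]
    P=w((np.vstack(cs)[:,0]+.5)/4-.5,.015,K,T)[:,:2]*1000
    print(n,[np.round(a,1) for a in cv2.minAreaRect(P.astype(np.float32))],len(cs))
for v in(85,95,100):
    m=np.zeros_like(B);o=cv2.inRange(H,(5,130,v),(17,255,255));m[360:560,1140:1420]=o[360:560,1140:1420];m=cv2.morphologyEx(m,cv2.MORPH_CLOSE,np.ones((9,9)));m=cv2.morphologyEx(m,cv2.MORPH_OPEN,np.ones((15,15)));print("wood",v,rect(m,.042,K,T,4))
    m=np.zeros_like(B);m[540:712,1420:1540]=o[540:712,1420:1540];print("small",v,rect(m,.03,K,T,4))
for n,q in dict(wood=(321,115),):0
E
```

```text
long [array([486.2, 153.7]), array([ 74.5, 130.4]), np.float64(7.3)] 6
short [array([662.9,  26.1]), array([73.7, 74.6]), np.float64(72.7)] 6
med [array([ 480.1, -214.3]), array([ 74.8, 104. ]), np.float64(19.0)] 6
wood 85 (array([666.5,  28.2]), array([ 47.9, 105. ]), 73.4)
small 85 (array([571.2, -79.4]), array([33.3, 72.3]), -13.6)
wood 95 (array([666.5,  28.1]), array([ 47.6, 104.6]), 73.3)
small 95 (array([571.2, -79.5]), array([33. , 72.2]), -13.6)
wood 100 (array([666.3,  28.2]), array([ 47. , 104.3]), 73.3)
small 100 (array([571.3, -79.7]), array([32.7, 71.8]), -13.6)Traceback (most recent call last):
  File "<stdin>", line 13, in <module>
ValueError: too many values to unpack (expected 2)
```

Measured sizes match the given ones to within about 1 mm, so the poses can be trusted. Plan: tube to the mat, wood to the medium cradle, steel to the short cradle, then tube to the long cradle. First I lift clear of the vise and turn.

```bash
cat > go.py <<'E'
# go.py x y z theta [wx wy]: remaining delta in units (x,y,z: /0.04 m ; az: /120deg)
import sys
from h import *
from scipy.spatial.transform import Rotation as R
a=[float(v) for v in sys.argv[1:5]]; s=manip.get_state()
r=R.from_quat(s["tcp_rot"]); th=np.radians(a[3])
G=R.from_matrix(np.array([[np.cos(th),np.sin(th),0],[np.sin(th),-np.cos(th),0],[0,0,-1]]))
d=np.array(a[:3])/1000-s["position"]
rot=np.degrees((r.inv()*G).as_rotvec())/120
print("t",round(s["time_s"],2),"pos mm",np.round(np.array(s["position"])*1e3,1),"yaw",np.round(np.degrees(np.arctan2(*r.as_matrix()[[1,0],0])),2))
print("units now-frame",np.round(r.inv().apply(d)/.04,2),"after-turn frame",np.round(G.inv().apply(d)/.04,2),"turn",np.round(rot,4))
print("F",np.round(s["wrist_force"],1),"grip",round(s["finger_force"],1),"w",round(s["gripper_width"]*88,1),"q",np.round(s["joint_pos"],2))
E
echo ok
```

```text
ok
```

>>> {"name": "send_rows", "arguments": {"increments": [{"z": -0.5}, {"z": -0.5}, {"z": -0.5}, {"az": -0.066}, {"az": -0.066}, {"az": -0.066}, {"az": -0.066}, {"az": -0.066}, {"az": -0.066}, {"az": -0.066}, {"az": -0.066}, {"az": -0.066}, {"az": -0.066}, {"az": -0.066}, {}], "claw": 1, "newtons": 40}}

```text
schema error: expected keys x, y, z, ax, ay, az
```

```bash
python3 go.py 476.5 -210.9 100 109.2
```

```text
t 0.4 pos mm [ 231.1 -580.6  238.6] yaw 21.71
units now-frame [ 9.12 -6.32  3.47] after-turn frame [6.71 8.83 3.47] turn [-1.000e-04 -1.000e-04 -7.291e-01]
F [ 0.5  0.1 -0.4] grip 0.0 w 88.1 q [ 1.23  0.69 -0.19  1.57  0.16  0.9  -0.22]
```

>>> {"name": "send_rows", "arguments": {"increments": [{"x": 0, "y": 0, "z": -0.5, "ax": 0, "ay": 0, "az": 0}, {"x": 0, "y": 0, "z": -0.5, "ax": 0, "ay": 0, "az": 0}, {"x": 0, "y": 0, "z": -0.5, "ax": 0, "ay": 0, "az": -0.066}, {"x": 0, "y": 0, "z": 0, "ax": 0, "ay": 0, "az": -0.066}, {"x": 0, "y": 0, "z": 0, "ax": 0, "ay": 0, "az": -0.066}, {"x": 0, "y": 0, "z": 0, "ax": 0, "ay": 0, "az": -0.066}, {"x": 0, "y": 0, "z": 0, "ax": 0, "ay": 0, "az": -0.066}, {"x": 0, "y": 0, "z": 0, "ax": 0, "ay": 0, "az": -0.066}, {"x": 0, "y": 0, "z": 0, "ax": 0, "ay": 0, "az": -0.066}, {"x": 0, "y": 0, "z": 0, "ax": 0, "ay": 0, "az": -0.066}, {"x": 0, "y": 0, "z": 0, "ax": 0, "ay": 0, "az": -0.066}, {"x": 0, "y": 0, "z": 0, "ax": 0, "ay": 0, "az": -0.066}, {"x": 0, "y": 0, "z": 0, "ax": 0, "ay": 0, "az": -0.066}, {"x": 0, "y": 0, "z": 0, "ax": 0, "ay": 0, "az": 0}], "claw": 1, "newtons": 40}}

```text
time_s: 1.8
position: [0.2309, -0.5808, 0.2985]
tcp_rot: [0.582, 0.813, 0.0, 0.0]
wrist_force: [-0.8, 0.2, 0.3]
gripper_width: 1.001
finger_force: 0.0
```

```bash
python3 go.py 476.5 -210.9 100 109.2
```

```text
t 1.8 pos mm [ 230.9 -580.8  298.5] yaw 108.83
units now-frame [6.77 8.79 4.97] after-turn frame [6.71 8.84 4.96] turn [ 0.0002 -0.0001 -0.0031]
F [-0.8  0.2  0.3] grip 0.0 w 88.1 q [ 1.45  0.68 -0.62  1.48  0.42  1.12  1.08]
```

>>> {"name": "send_rows", "arguments": {"increments": [{"x": 0.48, "y": 0.63, "z": 0, "ax": 0, "ay": 0, "az": -0.003}, {"x": 0.48, "y": 0.63, "z": 0, "ax": 0, "ay": 0, "az": 0}, {"x": 0.48, "y": 0.63, "z": 0, "ax": 0, "ay": 0, "az": 0}, {"x": 0.48, "y": 0.63, "z": 0, "ax": 0, "ay": 0, "az": 0}, {"x": 0.48, "y": 0.63, "z": 0, "ax": 0, "ay": 0, "az": 0}, {"x": 0.48, "y": 0.63, "z": 0.5, "ax": 0, "ay": 0, "az": 0}, {"x": 0.48, "y": 0.63, "z": 0.5, "ax": 0, "ay": 0, "az": 0}, {"x": 0.48, "y": 0.63, "z": 0.5, "ax": 0, "ay": 0, "az": 0}, {"x": 0.48, "y": 0.63, "z": 0.5, "ax": 0, "ay": 0, "az": 0}, {"x": 0.48, "y": 0.63, "z": 0.5, "ax": 0, "ay": 0, "az": 0}, {"x": 0.48, "y": 0.63, "z": 0.5, "ax": 0, "ay": 0, "az": 0}, {"x": 0.48, "y": 0.63, "z": 0.5, "ax": 0, "ay": 0, "az": 0}, {"x": 0.48, "y": 0.63, "z": 0.5, "ax": 0, "ay": 0, "az": 0}, {"x": 0.48, "y": 0.63, "z": 0.5, "ax": 0, "ay": 0, "az": 0}, {"x": 0, "y": 0, "z": 0.4, "ax": 0, "ay": 0, "az": 0}, {"x": 0, "y": 0, "z": 0, "ax": 0, "ay": 0, "az": 0}]}}

```text
time_s: 3.4
position: [0.4757, -0.2098, 0.1013]
tcp_rot: [0.58, 0.815, -0.001, -0.001]
wrist_force: [-0.3, -1.6, -0.7]
gripper_width: 1.0
finger_force: 0.0
```

```bash
python3 go.py 476.5 -210.9 17 109.2; python3 - <<'E'
from h import *
I,K,T=cam("scene"); cv2.imwrite("pics/s1.png",cv2.resize(I[60:260,220:520],None,fx=2.6,fy=2.6))
E
```

```text
t 3.4 pos mm [ 475.7 -209.8  101.3] yaw 109.16
units now-frame [-0.04  0.02  2.11] after-turn frame [-0.03  0.01  2.11] turn [-0.0013 -0.0007 -0.0004]
F [-0.3 -1.6 -0.7] grip 0.0 w 88.0 q [ 0.56  0.8  -0.39  1.98  0.63  0.48  0.04]
```

View pics/s1.png

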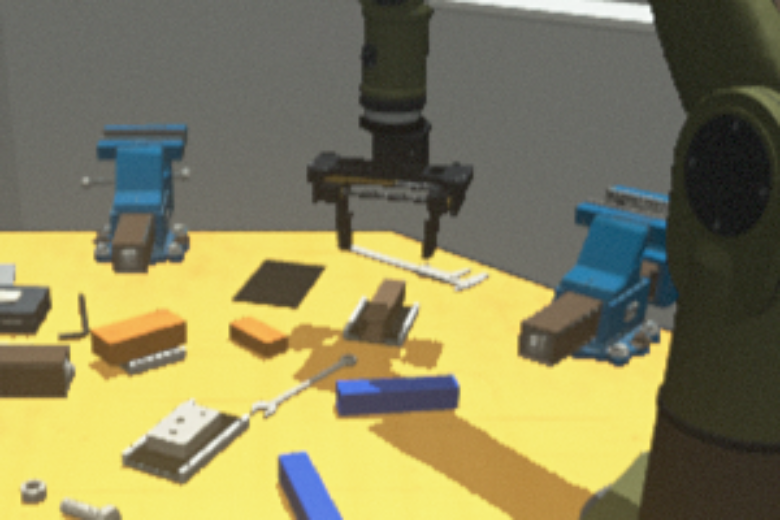

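The open gripper at (390,210) straddles the tube at (388,305), clear of the lips and the vise at (590,290). Next I go down and grip.

>>> {"name": "send_rows", "arguments": {"increments": [{"x": 0, "y": 0, "z": 0.5, "ax": 0, "ay": 0, "az": 0}, {"x": 0, "y": 0, "z": 0.5, "ax": 0, "ay": 0, "az": 0}, {"x": 0, "y": 0, "z": 0.5, "ax": 0, "ay": 0, "az": 0}, {"x": 0, "y": 0, "z": 0.4, "ax": 0, "ay": 0, "az": 0}, {"x": 0, "y": 0, "z": 0.2, "ax": 0, "ay": 0, "az": 0}, {"x": 0, "y": 0, "z": 0, "ax": 0, "ay": 0, "az": 0}]}}

```text
time_s: 4.05
position: [0.4759, -0.2119, 0.0187]
tcp_rot: [0.58, 0.814, -0.0, 0.0]
wrist_force: [-0.5, 0.2, 0.3]
gripper_width: 0.995
finger_force: 0.0
```

>>> {"name": "send_rows", "arguments": {"increments": [{"x": 0, "y": 0, "z": 0, "ax": 0, "ay": 0, "az": 0}, {"x": 0, "y": 0, "z": 0, "ax": 0, "ay": 0, "az": 0}, {"x": 0, "y": 0, "z": 0, "ax": 0, "ay": 0, "az": 0}, {"x": 0, "y": 0, "z": 0, "ax": 0, "ay": 0, "az": 0}, {"x": 0, "y": 0, "z": 0, "ax": 0, "ay": 0, "az": 0}, {"x": 0, "y": 0, "z": 0, "ax": 0, "ay": 0, "az": 0}, {"x": 0, "y": 0, "z": 0, "ax": 0, "ay": 0, "az": 0}, {"x": 0, "y": 0, "z": 0, "ax": 0, "ay": 0, "az": 0}], "claw": -1, "newtons": 40}}

```text
time_s: 4.85
position: [0.4762, -0.211, 0.0187]
tcp_rot: [0.579, 0.815, -0.0, 0.0]
wrist_force: [0.1, 0.5, -0.1]
gripper_width: 0.335
finger_force: 40.0
```

```bash
python3 go.py 662.3 -249.7 70 109.2
```

```text
t 4.85 pos mm [ 476.2 -211.    18.7] yaw 109.19
units now-frame [-2.44  4.08 -1.28] after-turn frame [-2.44  4.08 -1.28] turn [-0.      0.     -0.0001]
F [ 0.1  0.5 -0.1] grip 40.0 w 29.5 q [ 0.47  0.94 -0.23  2.01  0.74  0.28 -0.06]
```

>>> {"name": "send_rows", "arguments": {"increments": [{"x": 0, "y": 0, "z": -0.3, "ax": 0, "ay": 0, "az": 0}, {"x": 0, "y": 0, "z": -0.5, "ax": 0, "ay": 0, "az": 0}, {"x": 0, "y": 0, "z": -0.5, "ax": 0, "ay": 0, "az": 0}, {"x": -0.244, "y": 0.408, "z": 0, "ax": 0, "ay": 0, "az": 0}, {"x": -0.244, "y": 0.408, "z": 0, "ax": 0, "ay": 0, "az": 0}, {"x": -0.244, "y": 0.408, "z": 0, "ax": 0, "ay": 0, "az": 0}, {"x": -0.244, "y": 0.408, "z": 0, "ax": 0, "ay": 0, "az": 0}, {"x": -0.244, "y": 0.408, "z": 0, "ax": 0, "ay": 0, "az": 0}, {"x": -0.244, "y": 0.408, "z": 0, "ax": 0, "ay": 0, "az": 0}, {"x": -0.244, "y": 0.408, "z": 0, "ax": 0, "ay": 0, "az": 0}, {"x": -0.244, "y": 0.408, "z": 0, "ax": 0, "ay": 0, "az": 0}, {"x": -0.244, "y": 0.408, "z": 0, "ax": 0, "ay": 0, "az": 0}, {"x": -0.244, "y": 0.408, "z": 0, "ax": 0, "ay": 0, "az": 0}, {"x": 0, "y": 0, "z": 0.5, "ax": 0, "ay": 0, "az": 0}, {"x": 0, "y": 0, "z": 0.4, "ax": 0, "ay": 0, "az": 0}, {"x": 0, "y": 0, "z": 0, "ax": 0, "ay": 0, "az": 0}]}}

```text
time_s: 6.45
position: [0.6575, -0.2489, 0.0302]
tcp_rot: [0.579, 0.815, -0.002, -0.005]
wrist_force: [-0.6, -0.5, -3.1]
gripper_width: 0.337
finger_force: 40.0
```

```bash
python3 go.py 662.3 -249.7 12 109.2
```

```text
t 6.45 pos mm [ 657.5 -248.9   30.2] yaw 109.23
units now-frame [-0.06  0.11  0.45] after-turn frame [-0.06  0.11  0.46] turn [-0.0042 -0.0023  0.0003]
F [-0.6 -0.5 -3.1] grip 40.0 w 29.7 q [ 0.51  1.08 -0.45  1.4   0.57  0.8   0.2 ]
```

>>> {"name": "send_rows", "arguments": {"increments": [{"x": 0, "y": 0, "z": 0.25, "ax": 0, "ay": 0, "az": 0}, {"x": 0, "y": 0, "z": 0.1, "ax": 0, "ay": 0, "az": 0}, {"x": 0, "y": 0, "z": 0, "ax": 0, "ay": 0, "az": 0}, {"x": 0, "y": 0, "z": 0, "ax": 0, "ay": 0, "az": 0}]}}

```text
time_s: 6.85
position: [0.6626, -0.2496, 0.0211]
tcp_rot: [0.579, 0.815, 0.0, 0.0]
wrist_force: [0.4, -0.2, -3.1]
gripper_width: 0.339
finger_force: 40.0
```

```bash
python3 go.py 662.3 -249.7 12 109.2
```

```text
t 6.85 pos mm [ 662.6 -249.6   21.1] yaw 109.18
units now-frame [-0.   -0.01  0.23] after-turn frame [-0.   -0.01  0.23] turn [ 0.0002  0.0002 -0.0001]
F [ 0.4 -0.2 -3.1] grip 40.0 w 29.9 q [ 0.51  1.1  -0.44  1.39  0.58  0.78  0.19]
```

>>> {"name": "send_rows", "arguments": {"increments": [{"x": 0, "y": 0, "z": 0.13, "ax": 0, "ay": 0, "az": 0}, {"x": 0, "y": 0, "z": 0.1, "ax": 0, "ay": 0, "az": 0}, {"x": 0, "y": 0, "z": 0, "ax": 0, "ay": 0, "az": 0}, {"x": 0, "y": 0, "z": 0, "ax": 0, "ay": 0, "az": 0}]}}

```text
time_s: 7.25
position: [0.6627, -0.2496, 0.0118]
tcp_rot: [0.579, 0.815, 0.0, 0.0]
wrist_force: [-0.6, 0.9, 0.6]
gripper_width: 0.337
finger_force: 40.0
```

>>> {"name": "send_rows", "arguments": {"increments": [{"x": 0, "y": 0, "z": 0, "ax": 0, "ay": 0, "az": 0}, {"x": 0, "y": 0, "z": 0, "ax": 0, "ay": 0, "az": 0}, {"x": 0, "y": 0, "z": 0, "ax": 0, "ay": 0, "az": 0}, {"x": 0, "y": 0, "z": 0, "ax": 0, "ay": 0, "az": 0}, {"x": 0, "y": 0, "z": -0.5, "ax": 0, "ay": 0, "az": 0}, {"x": 0, "y": 0, "z": -0.7, "ax": 0, "ay": 0, "az": 0}, {"x": 0, "y": 0, "z": -0.7, "ax": 0, "ay": 0, "az": 0}, {"x": 0, "y": 0, "z": -0.7, "ax": 0, "ay": 0, "az": 0.05}, {"x": 0, "y": 0, "z": 0, "ax": 0, "ay": 0, "az": 0.064}, {"x": 0, "y": 0, "z": 0, "ax": 0, "ay": 0, "az": 0.064}, {"x": 0, "y": 0, "z": 0, "ax": 0, "ay": 0, "az": 0.064}, {"x": 0, "y": 0, "z": 0, "ax": 0, "ay": 0, "az": 0.06}, {"x": 0, "y": 0, "z": 0, "ax": 0, "ay": 0, "az": 0}], "claw": 1}}

```text
time_s: 8.55
position: [0.6631, -0.2493, 0.1173]
tcp_rot: [0.804, 0.594, 0.001, 0.001]
wrist_force: [-1.0, 0.5, -0.3]
gripper_width: 1.0
finger_force: 0.0
```

```bash
python3 go.py 666.4 28.2 70 73.1
```

```text
t 8.55 pos mm [ 663.1 -249.3  117.3] yaw 72.95
units now-frame [ 6.66 -1.96  1.18] after-turn frame [ 6.66 -1.94  1.18] turn [ 0.0009  0.0001 -0.0013]
F [-1.   0.5 -0.3] grip 0.0 w 88.0 q [ 0.45  0.95 -0.33  1.37  0.36  0.87 -0.28]
```

>>> {"name": "send_rows", "arguments": {"increments": [{"x": 0.555, "y": -0.162, "z": 0, "ax": 0, "ay": 0, "az": 0}, {"x": 0.555, "y": -0.162, "z": 0, "ax": 0, "ay": 0, "az": 0}, {"x": 0.555, "y": -0.162, "z": 0, "ax": 0, "ay": 0, "az": 0}, {"x": 0.555, "y": -0.162, "z": 0, "ax": 0, "ay": 0, "az": 0}, {"x": 0.555, "y": -0.162, "z": 0, "ax": 0, "ay": 0, "az": 0}, {"x": 0.555, "y": -0.162, "z": 0, "ax": 0, "ay": 0, "az": 0}, {"x": 0.555, "y": -0.162, "z": 0, "ax": 0, "ay": 0, "az": 0}, {"x": 0.555, "y": -0.162, "z": 0, "ax": 0, "ay": 0, "az": 0}, {"x": 0.555, "y": -0.162, "z": 0, "ax": 0, "ay": 0, "az": 0}, {"x": 0.555, "y": -0.162, "z": 0, "ax": 0, "ay": 0, "az": 0}, {"x": 0.555, "y": -0.162, "z": 0, "ax": 0, "ay": 0, "az": 0}, {"x": 0.555, "y": -0.162, "z": 0, "ax": 0, "ay": 0, "az": 0}, {"x": 0, "y": 0, "z": 0.5, "ax": 0, "ay": 0, "az": 0}, {"x": 0, "y": 0, "z": 0.5, "ax": 0, "ay": 0, "az": 0}, {"x": 0, "y": 0, "z": 0, "ax": 0, "ay": 0, "az": 0}, {"x": 0, "y": 0, "z": 0, "ax": 0, "ay": 0, "az": 0}]}}

```text
time_s: 10.15
position: [0.6664, 0.0279, 0.0762]
tcp_rot: [0.804, 0.595, 0.0, -0.0]
wrist_force: [-0.0, 0.1, 0.3]
gripper_width: 0.997
finger_force: 0.0
```

```bash
python3 go.py 666.4 28.2 18.5 73.1
```

```text
t 10.15 pos mm [666.4  27.9  76.2] yaw 73.03
units now-frame [ 0.01 -0.    1.44] after-turn frame [ 0.01 -0.    1.44] turn [ 0.0001 -0.0001 -0.0006]
F [-0.   0.1  0.3] grip 0.0 w 87.7 q [ 0.03  0.95 -0.27  1.54  0.34  0.7  -0.69]
```

>>> {"name": "send_rows", "arguments": {"increments": [{"x": 0, "y": 0, "z": 0.5, "ax": 0, "ay": 0, "az": 0}, {"x": 0, "y": 0, "z": 0.5, "ax": 0, "ay": 0, "az": 0}, {"x": 0, "y": 0, "z": 0.3, "ax": 0, "ay": 0, "az": 0}, {"x": 0, "y": 0, "z": 0.14, "ax": 0, "ay": 0, "az": 0}, {"x": 0, "y": 0, "z": 0, "ax": 0, "ay": 0, "az": 0}, {"x": 0, "y": 0, "z": 0, "ax": 0, "ay": 0, "az": 0}]}}

```text
time_s: 10.75
position: [0.6669, 0.028, 0.0188]
tcp_rot: [0.804, 0.594, 0.001, 0.0]
wrist_force: [0.2, 1.0, -0.0]
gripper_width: 0.998
finger_force: 0.0
```

>>> {"name": "send_rows", "arguments": {"increments": [{"x": 0, "y": 0, "z": 0, "ax": 0, "ay": 0, "az": 0}, {"x": 0, "y": 0, "z": 0, "ax": 0, "ay": 0, "az": 0}, {"x": 0, "y": 0, "z": 0, "ax": 0, "ay": 0, "az": 0}, {"x": 0, "y": 0, "z": 0, "ax": 0, "ay": 0, "az": 0}, {"x": 0, "y": 0, "z": 0, "ax": 0, "ay": 0, "az": 0}, {"x": 0, "y": 0, "z": 0, "ax": 0, "ay": 0, "az": 0}], "claw": -1, "newtons": 40}}

```text
time_s: 11.35
position: [0.6661, 0.0279, 0.018]
tcp_rot: [0.804, 0.594, -0.0, -0.0]
wrist_force: [-0.0, -0.2, 0.8]
gripper_width: 0.543
finger_force: 40.0
```

```bash
python3 go.py 480.1 -214.3 80 109
```

```text
t 11.35 pos mm [666.1  27.9  18. ] yaw 72.95
units now-frame [-7.15 -2.67 -1.55] after-turn frame [-4.21 -6.37 -1.55] turn [-1.000e-04  0.000e+00 -3.004e-01]
F [-0.  -0.2  0.8] grip 40.0 w 47.8 q [ 0.01  1.04 -0.24  1.55  0.37  0.6  -0.72]
```

>>> {"name": "send_rows", "arguments": {"increments": [{"x": 0, "y": 0, "z": -0.3, "ax": 0, "ay": 0, "az": 0}, {"x": 0, "y": 0, "z": -0.5, "ax": 0, "ay": 0, "az": 0}, {"x": 0, "y": 0, "z": -0.5, "ax": 0, "ay": 0, "az": 0}, {"x": 0, "y": 0, "z": -0.3, "ax": 0, "ay": 0, "az": 0}, {"x": 0, "y": 0, "z": 0, "ax": 0, "ay": 0, "az": -0.06}, {"x": 0, "y": 0, "z": 0, "ax": 0, "ay": 0, "az": -0.06}, {"x": 0, "y": 0, "z": 0, "ax": 0, "ay": 0, "az": -0.06}, {"x": 0, "y": 0, "z": 0, "ax": 0, "ay": 0, "az": -0.06}, {"x": 0, "y": 0, "z": 0, "ax": 0, "ay": 0, "az": -0.06}, {"x": 0, "y": 0, "z": 0, "ax": 0, "ay": 0, "az": 0}]}}

```text
time_s: 12.35
position: [0.6659, 0.0275, 0.0819]
tcp_rot: [0.581, 0.814, -0.0, -0.0]
wrist_force: [0.3, 0.1, -1.6]
gripper_width: 0.544
finger_force: 40.0
```

>>> {"name": "send_rows", "arguments": {"increments": [{"x": -0.3, "y": -0.455, "z": 0, "ax": 0, "ay": 0, "az": 0}, {"x": -0.3, "y": -0.455, "z": 0, "ax": 0, "ay": 0, "az": 0}, {"x": -0.3, "y": -0.455, "z": 0, "ax": 0, "ay": 0, "az": 0}, {"x": -0.3, "y": -0.455, "z": 0, "ax": 0, "ay": 0, "az": 0}, {"x": -0.3, "y": -0.455, "z": 0, "ax": 0, "ay": 0, "az": 0}, {"x": -0.3, "y": -0.455, "z": 0, "ax": 0, "ay": 0, "az": 0}, {"x": -0.3, "y": -0.455, "z": 0, "ax": 0, "ay": 0, "az": 0}, {"x": -0.3, "y": -0.455, "z": 0, "ax": 0, "ay": 0, "az": 0}, {"x": -0.3, "y": -0.455, "z": 0, "ax": 0, "ay": 0, "az": 0}, {"x": -0.3, "y": -0.455, "z": 0, "ax": 0, "ay": 0, "az": 0}, {"x": -0.3, "y": -0.455, "z": 0, "ax": 0, "ay": 0, "az": 0}, {"x": -0.3, "y": -0.455, "z": 0, "ax": 0, "ay": 0, "az": 0}, {"x": -0.3, "y": -0.455, "z": 0, "ax": 0, "ay": 0, "az": 0}, {"x": -0.3, "y": -0.455, "z": 0, "ax": 0, "ay": 0, "az": 0}, {"x": 0, "y": 0, "z": 0.5, "ax": 0, "ay": 0, "az": 0}, {"x": 0, "y": 0, "z": 0, "ax": 0, "ay": 0, "az": 0}, {"x": 0, "y": 0, "z": 0, "ax": 0, "ay": 0, "az": 0}, {"x": 0, "y": 0, "z": 0, "ax": 0, "ay": 0, "az": 0}]}}

```text
time_s: 14.15
position: [0.4807, -0.213, 0.0626]
tcp_rot: [0.581, 0.814, 0.0, 0.001]
wrist_force: [-0.6, 0.3, -2.7]
gripper_width: 0.54
finger_force: 40.0
```

```bash
python3 go.py 480.1 -214.3 18.5 109; python3 - <<'E'
from meas import *
I,K,T=cam(k=2); cv2.imwrite("pics/t2.png",cv2.convertScaleAbs(cv2.resize(I[80:230,230:490],None,fx=3,fy=3),alpha=1.5))
run(I,K,T,[("tube","brown",(400,80,485,150),.033,1),("medlips","bright",(392,165,470,222),.015,4)])
E
```

```text
t 14.15 pos mm [ 480.7 -213.    62.6] yaw 108.95
units now-frame [-0.02 -0.03  1.1 ] after-turn frame [-0.02 -0.02  1.1 ] turn [ 0.0007  0.0002 -0.0004]
F [-0.6  0.3 -2.7] grip 40.0 w 47.5 q [ 0.54  0.87 -0.35  1.99  0.72  0.41 -0.03]
tube 677.125 [ 663.3 -249.6] [ 29.4 130.1] -70.7
medlips 0.28125 [ 447.2 -220.8] [1.2 1.6] -47.1
medlips 0.09375 [ 511.2 -192.9] [0.6 1.7] 88.3
```

View pics/t2.png

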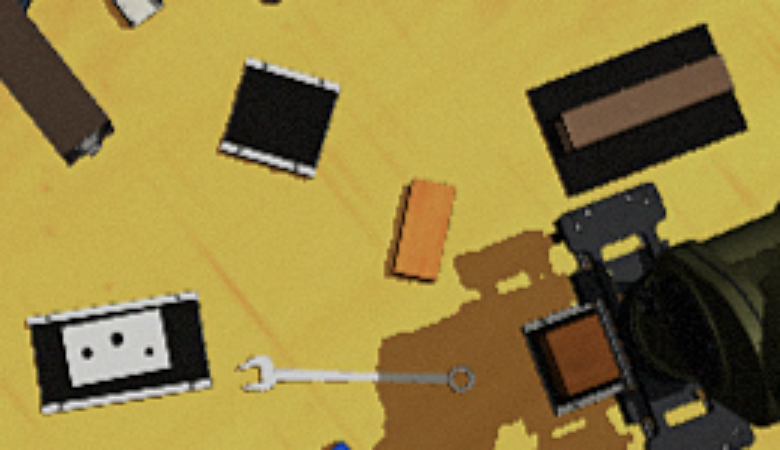

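The tube lies on the mat at crop (645,105), square to it. The short cradle at (280,118) is now empty, and the wood block hangs over the medium cradle at (580,350). Next I lower it and release.

>>> {"name": "send_rows", "arguments": {"increments": [{"x": -0.02, "y": -0.02, "z": 0.4, "ax": 0, "ay": 0, "az": 0}, {"x": 0, "y": 0, "z": 0.4, "ax": 0, "ay": 0, "az": 0}, {"x": 0, "y": 0, "z": 0.2, "ax": 0, "ay": 0, "az": 0}, {"x": 0, "y": 0, "z": 0.07, "ax": 0, "ay": 0, "az": 0}, {"x": 0, "y": 0, "z": 0, "ax": 0, "ay": 0, "az": 0}, {"x": 0, "y": 0, "z": 0, "ax": 0, "ay": 0, "az": 0}, {"x": 0, "y": 0, "z": 0, "ax": 0, "ay": 0, "az": 0}]}}

```text
time_s: 14.95
position: [0.4796, -0.2148, 0.0197]
tcp_rot: [0.581, 0.814, 0.0, 0.001]
wrist_force: [-0.6, -0.7, -2.2]
gripper_width: 0.54
finger_force: 40.0
```

```bash
python3 go.py 480.1 -214.3 18.2 109
```

```text
t 14.95 pos mm [ 479.6 -214.8   19.7] yaw 108.94
units now-frame [0.01 0.01 0.04] after-turn frame [0.01 0.02 0.04] turn [ 0.0004  0.0003 -0.0005]
F [-0.6 -0.7 -2.2] grip 40.0 w 47.5 q [ 0.49  0.94 -0.27  1.99  0.77  0.31 -0.09]
```

Next I release, retreat, turn to 99.5°, and head for the steel block.

>>> {"name": "send_rows", "arguments": {"increments": [{"x": 0.01, "y": 0.01, "z": 0.035, "ax": 0, "ay": 0, "az": 0}, {"x": 0, "y": 0, "z": 0, "ax": 0, "ay": 0, "az": 0}, {"x": 0, "y": 0, "z": 0, "ax": 0, "ay": 0, "az": 0}]}}

```text
time_s: 15.25
position: [0.4798, -0.2142, 0.0179]
tcp_rot: [0.581, 0.814, 0.0, 0.0]
wrist_force: [0.4, 0.3, -0.2]
gripper_width: 0.541
finger_force: 40.0
```

>>> {"name": "send_rows", "arguments": {"increments": [{"x": 0, "y": 0, "z": 0, "ax": 0, "ay": 0, "az": 0}, {"x": 0, "y": 0, "z": 0, "ax": 0, "ay": 0, "az": 0}, {"x": 0, "y": 0, "z": 0, "ax": 0, "ay": 0, "az": 0}, {"x": 0, "y": 0, "z": 0, "ax": 0, "ay": 0, "az": 0}, {"x": 0, "y": 0, "z": -0.5, "ax": 0, "ay": 0, "az": 0}, {"x": 0, "y": 0, "z": -0.7, "ax": 0, "ay": 0, "az": 0}, {"x": 0, "y": 0, "z": -0.7, "ax": 0, "ay": 0, "az": 0}, {"x": 0, "y": 0, "z": -0.5, "ax": 0, "ay": 0, "az": 0.04}, {"x": 0, "y": 0, "z": 0, "ax": 0, "ay": 0, "az": 0.04}, {"x": 0, "y": 0, "z": 0, "ax": 0, "ay": 0, "az": 0}], "claw": 1}}

```text
time_s: 16.25
position: [0.4798, -0.2145, 0.1144]
tcp_rot: [0.647, 0.762, 0.0, 0.001]
wrist_force: [-0.6, 0.5, -0.1]
gripper_width: 0.998
finger_force: 0.0
```

```bash
python3 go.py 489.1 155.3 60 99.6
```

```text
t 16.25 pos mm [ 479.8 -214.5  114.4] yaw 99.32
units now-frame [9.09 1.73 1.35] after-turn frame [9.08 1.77 1.36] turn [ 0.0005  0.0005 -0.0024]
F [-0.6  0.5 -0.1] grip 0.0 w 87.9 q [ 0.57  0.78 -0.4   1.97  0.59  0.51 -0.09]
```

>>> {"name": "send_rows", "arguments": {"increments": [{"x": 0, "y": 0, "z": 0, "ax": 0, "ay": 0, "az": -0.0024}, {"x": 0.568, "y": 0.11, "z": 0, "ax": 0, "ay": 0, "az": 0}, {"x": 0.568, "y": 0.11, "z": 0, "ax": 0, "ay": 0, "az": 0}, {"x": 0.568, "y": 0.11, "z": 0, "ax": 0, "ay": 0, "az": 0}, {"x": 0.568, "y": 0.11, "z": 0, "ax": 0, "ay": 0, "az": 0}, {"x": 0.568, "y": 0.11, "z": 0, "ax": 0, "ay": 0, "az": 0}, {"x": 0.568, "y": 0.11, "z": 0, "ax": 0, "ay": 0, "az": 0}, {"x": 0.568, "y": 0.11, "z": 0, "ax": 0, "ay": 0, "az": 0}, {"x": 0.568, "y": 0.11, "z": 0, "ax": 0, "ay": 0, "az": 0}, {"x": 0.568, "y": 0.11, "z": 0, "ax": 0, "ay": 0, "az": 0}, {"x": 0.568, "y": 0.11, "z": 0, "ax": 0, "ay": 0, "az": 0}, {"x": 0.568, "y": 0.11, "z": 0, "ax": 0, "ay": 0, "az": 0}, {"x": 0.568, "y": 0.11, "z": 0, "ax": 0, "ay": 0, "az": 0}, {"x": 0.568, "y": 0.11, "z": 0, "ax": 0, "ay": 0, "az": 0}, {"x": 0.568, "y": 0.11, "z": 0, "ax": 0, "ay": 0, "az": 0}, {"x": 0.568, "y": 0.11, "z": 0, "ax": 0, "ay": 0, "az": 0}, {"x": 0.568, "y": 0.11, "z": 0, "ax": 0, "ay": 0, "az": 0}, {"x": 0, "y": 0, "z": 0.5, "ax": 0, "ay": 0, "az": 0}, {"x": 0, "y": 0, "z": 0.5, "ax": 0, "ay": 0, "az": 0}, {"x": 0, "y": 0, "z": 0, "ax": 0, "ay": 0, "az": 0}]}}

```text
time_s: 18.25
position: [0.4862, 0.1555, 0.0714]
tcp_rot: [0.644, 0.765, -0.002, -0.001]
wrist_force: [0.2, 0.8, 0.2]
gripper_width: 0.998
finger_force: 0.0
```

>>> {"name": "send_rows", "arguments": {"increments": [{"x": 0, "y": 0, "z": 0, "ax": 0, "ay": 0, "az": 0}, {"x": 0, "y": 0, "z": 0, "ax": 0, "ay": 0, "az": 0}]}}

```text
time_s: 18.45
position: [0.4884, 0.1559, 0.0742]
tcp_rot: [0.645, 0.764, 0.0, 0.0]
wrist_force: [0.5, -0.6, 0.5]
gripper_width: 1.002
finger_force: 0.0
```

```bash
python3 go.py 489.1 155.3 17.5 99.6; python3 - <<'E'
from meas import *
I,K,T=cam(k=2)
run(I,K,T,[("wood","orange",(392,165,470,222),.042,1)])
U=cv2.resize(I,None,fx=4,fy=4,interpolation=cv2.INTER_CUBIC);H=cv2.cvtColor(U,cv2.COLOR_BGR2HSV)
B=cv2.inRange(H,(0,0,100),(180,70,255))
for n,(x0,y0,x1,y1) in {"short":(290,92,350,145),"med":(392,165,470,222)}.items():
    m=np.zeros_like(B);s=np.s_[y0*4:y1*4,x0*4:x1*4];m[s]=B[s]
    cs=[c for c in cv2.findContours(m,cv2.RETR_EXTERNAL,cv2.CHAIN_APPROX_NONE)[0] if 16*3<cv2.contourArea(c)<16*200]
    P=w((np.vstack(cs)[:,0]+.5)/4-.5,.015,K,T)[:,:2]*1000
    print(n,[np.round(a,1) for a in cv2.minAreaRect(P.astype(np.float32))],len(cs))
cv2.imwrite("pics/t3.png",cv2.convertScaleAbs(cv2.resize(I[80:230,230:490],None,fx=3,fy=3),alpha=1.5))
E
```

```text
t 18.45 pos mm [488.4 155.9  74.2] yaw 99.64
units now-frame [-0.02  0.01  1.42] after-turn frame [-0.02  0.02  1.42] turn [ 0.0003 -0.0001  0.0004]
F [ 0.5 -0.6  0.5] grip 0.0 w 88.2 q [-0.26  0.83 -0.23  2.03  0.51  0.35 -0.74]
wood 992.65625 [ 479.9 -213.3] [ 49.3 104.8] -70.8
short [array([662.7,  26.1]), array([75. , 74.3]), np.float64(71.6)] 6
med [array([ 480. , -214.4]), array([ 74.6, 104.6]), np.float64(19.0)] 5
```

View pics/t3.png

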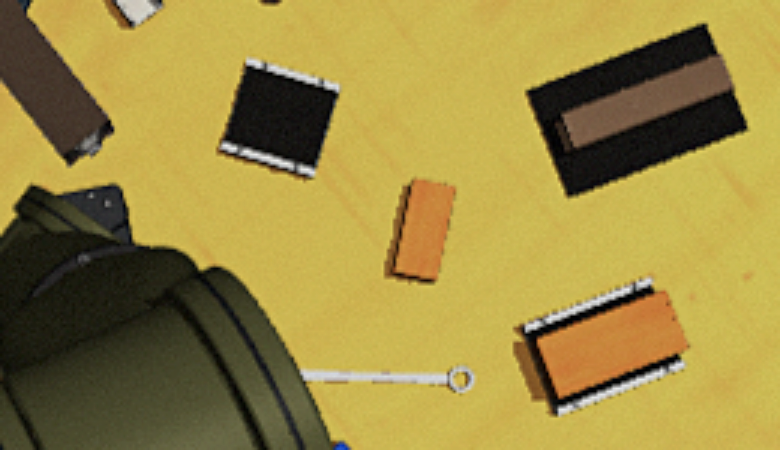

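The wood block sits in the medium cradle at (610,345), centred to about 1 mm with its ends flush. The gripper is over the steel block, and its body corner at (125,200) clears the vise jaw at (75,160). Next I go down and grip.

>>> {"name": "send_rows", "arguments": {"increments": [{"x": -0.02, "y": 0.01, "z": 0.5, "ax": 0, "ay": 0, "az": 0}, {"x": 0, "y": 0, "z": 0.5, "ax": 0, "ay": 0, "az": 0}, {"x": 0, "y": 0, "z": 0.3, "ax": 0, "ay": 0, "az": 0}, {"x": 0, "y": 0, "z": 0.12, "ax": 0, "ay": 0, "az": 0}, {"x": 0, "y": 0, "z": 0, "ax": 0, "ay": 0, "az": 0}, {"x": 0, "y": 0, "z": 0, "ax": 0, "ay": 0, "az": 0}]}}

```text
time_s: 19.15
position: [0.4889, 0.1554, 0.0174]
tcp_rot: [0.645, 0.764, 0.0, 0.0]
wrist_force: [-1.0, 0.6, -0.2]
gripper_width: 1.003
finger_force: 0.0
```

>>> {"name": "send_rows", "arguments": {"increments": [{"x": 0, "y": 0, "z": 0, "ax": 0, "ay": 0, "az": 0}, {"x": 0, "y": 0, "z": 0, "ax": 0, "ay": 0, "az": 0}, {"x": 0, "y": 0, "z": 0, "ax": 0, "ay": 0, "az": 0}, {"x": 0, "y": 0, "z": 0, "ax": 0, "ay": 0, "az": 0}, {"x": 0, "y": 0, "z": 0, "ax": 0, "ay": 0, "az": 0}, {"x": 0, "y": 0, "z": 0, "ax": 0, "ay": 0, "az": 0}], "claw": -1, "newtons": 50}}

```text
time_s: 19.75
position: [0.4886, 0.1552, 0.017]
tcp_rot: [0.645, 0.764, -0.0, 0.0]
wrist_force: [-0.5, -1.4, 0.4]
gripper_width: 0.504
finger_force: 50.0
```

```bash
python3 go.py 662.7 26.1 80 72.1
```

```text
t 19.75 pos mm [488.6 155.2  17. ] yaw 99.63
units now-frame [-3.91  3.75 -1.58] after-turn frame [-1.73  5.13 -1.58] turn [0.     0.     0.2294]
F [-0.5 -1.4  0.4] grip 50.0 w 44.4 q [-0.31  0.93 -0.14  2.04  0.56  0.21 -0.77]
```

Gripped at 44.4 mm. To stay clear of the vise jaw, I turn first, move in -y, then in +x.

>>> {"name": "send_rows", "arguments": {"increments": [{"x": 0, "y": 0, "z": -0.3, "ax": 0, "ay": 0, "az": 0}, {"x": 0, "y": 0, "z": -0.5, "ax": 0, "ay": 0, "az": 0}, {"x": 0, "y": 0, "z": -0.5, "ax": 0, "ay": 0, "az": 0}, {"x": 0, "y": 0, "z": -0.3, "ax": 0, "ay": 0, "az": 0}, {"x": 0, "y": 0, "z": 0, "ax": 0, "ay": 0, "az": 0.0574}, {"x": 0, "y": 0, "z": 0, "ax": 0, "ay": 0, "az": 0.0574}, {"x": 0, "y": 0, "z": 0, "ax": 0, "ay": 0, "az": 0.0574}, {"x": 0, "y": 0, "z": 0, "ax": 0, "ay": 0, "az": 0.0574}, {"x": -0.51, "y": 0.165, "z": 0, "ax": 0, "ay": 0, "az": 0}, {"x": -0.51, "y": 0.165, "z": 0, "ax": 0, "ay": 0, "az": 0}, {"x": -0.51, "y": 0.165, "z": 0, "ax": 0, "ay": 0, "az": 0}, {"x": -0.51, "y": 0.165, "z": 0, "ax": 0, "ay": 0, "az": 0}, {"x": -0.51, "y": 0.165, "z": 0, "ax": 0, "ay": 0, "az": 0}, {"x": -0.51, "y": 0.165, "z": 0, "ax": 0, "ay": 0, "az": 0}, {"x": 0, "y": 0, "z": 0, "ax": 0, "ay": 0, "az": 0}]}}

```text
time_s: 21.25
position: [0.4877, 0.0222, 0.081]
tcp_rot: [0.81, 0.586, -0.002, 0.001]
wrist_force: [1.2, -0.6, -4.0]
gripper_width: 0.508
finger_force: 50.0
```

>>> {"name": "send_rows", "arguments": {"increments": [{"x": 0.134, "y": 0.414, "z": 0, "ax": 0, "ay": 0, "az": 0}, {"x": 0.134, "y": 0.414, "z": 0, "ax": 0, "ay": 0, "az": 0}, {"x": 0.134, "y": 0.414, "z": 0, "ax": 0, "ay": 0, "az": 0}, {"x": 0.134, "y": 0.414, "z": 0, "ax": 0, "ay": 0, "az": 0}, {"x": 0.134, "y": 0.414, "z": 0, "ax": 0, "ay": 0, "az": 0}, {"x": 0.134, "y": 0.414, "z": 0, "ax": 0, "ay": 0, "az": 0}, {"x": 0.134, "y": 0.414, "z": 0, "ax": 0, "ay": 0, "az": 0}, {"x": 0.134, "y": 0.414, "z": 0, "ax": 0, "ay": 0, "az": 0}, {"x": 0.134, "y": 0.414, "z": 0, "ax": 0, "ay": 0, "az": 0}, {"x": 0.134, "y": 0.414, "z": 0, "ax": 0, "ay": 0, "az": 0}, {"x": 0, "y": 0, "z": 0.4, "ax": 0, "ay": 0, "az": 0}, {"x": 0, "y": 0, "z": 0.4, "ax": 0, "ay": 0, "az": 0}, {"x": 0, "y": 0, "z": 0, "ax": 0, "ay": 0, "az": 0}, {"x": 0, "y": 0, "z": 0, "ax": 0, "ay": 0, "az": 0}, {"x": 0, "y": 0, "z": 0, "ax": 0, "ay": 0, "az": 0}, {"x": 0, "y": 0, "z": 0, "ax": 0, "ay": 0, "az": 0}]}}

```text
time_s: 22.85
position: [0.6629, 0.0268, 0.0495]
tcp_rot: [0.809, 0.588, 0.0, 0.0]
wrist_force: [-0.4, 0.3, -3.4]
gripper_width: 0.502
finger_force: 50.0
```

```bash
python3 go.py 662.7 26.1 17.2 72.1
```

```text
t 22.85 pos mm [662.9  26.8  49.5] yaw 72.09
units now-frame [-0.02  0.    0.81] after-turn frame [-0.02  0.    0.81] turn [ 0.0004 -0.0002 -0.0001]
F [-0.4  0.3 -3.4] grip 50.0 w 44.2 q [ 0.02  0.99 -0.25  1.56  0.36  0.64 -0.72]
```

>>> {"name": "send_rows", "arguments": {"increments": [{"x": -0.02, "y": 0, "z": 0.4, "ax": 0, "ay": 0, "az": 0}, {"x": 0, "y": 0, "z": 0.25, "ax": 0, "ay": 0, "az": 0}, {"x": 0, "y": 0, "z": 0.1, "ax": 0, "ay": 0, "az": 0}, {"x": 0, "y": 0, "z": 0.05, "ax": 0, "ay": 0, "az": 0}, {"x": 0, "y": 0, "z": 0, "ax": 0, "ay": 0, "az": 0}, {"x": 0, "y": 0, "z": 0, "ax": 0, "ay": 0, "az": 0}, {"x": 0, "y": 0, "z": 0, "ax": 0, "ay": 0, "az": 0}]}}

```text
time_s: 23.55
position: [0.6611, 0.0255, 0.017]
tcp_rot: [0.809, 0.588, -0.001, -0.0]
wrist_force: [-5.2, -0.1, 5.4]
gripper_width: 0.508
finger_force: 50.0
```

```bash
python3 go.py 662.7 26.1 17.2 72.1
```

```text
t 23.55 pos mm [661.1  25.5  17. ] yaw 72.08
units now-frame [ 0.03  0.03 -0.  ] after-turn frame [ 0.03  0.03 -0.  ] turn [-0.0011  0.0008 -0.0002]
F [-5.2 -0.1  5.4] grip 50.0 w 44.7 q [ 0.01  1.03 -0.24  1.56  0.37  0.59 -0.73]
```

>>> {"name": "send_rows", "arguments": {"increments": [{"x": 0, "y": 0, "z": 0, "ax": 0, "ay": 0, "az": 0}, {"x": 0, "y": 0, "z": 0, "ax": 0, "ay": 0, "az": 0}, {"x": 0, "y": 0, "z": 0, "ax": 0, "ay": 0, "az": 0}, {"x": 0, "y": 0, "z": 0, "ax": 0, "ay": 0, "az": 0}, {"x": 0, "y": 0, "z": -0.5, "ax": 0, "ay": 0, "az": 0}, {"x": 0, "y": 0, "z": -0.7, "ax": 0, "ay": 0, "az": 0}, {"x": 0, "y": 0, "z": -0.7, "ax": 0, "ay": 0, "az": 0}, {"x": 0, "y": 0, "z": -0.5, "ax": 0, "ay": 0, "az": -0.062}, {"x": 0, "y": 0, "z": 0, "ax": 0, "ay": 0, "az": -0.062}, {"x": 0, "y": 0, "z": 0, "ax": 0, "ay": 0, "az": -0.062}, {"x": 0, "y": 0, "z": 0, "ax": 0, "ay": 0, "az": -0.062}, {"x": 0, "y": 0, "z": 0, "ax": 0, "ay": 0, "az": -0.062}, {"x": 0, "y": 0, "z": 0, "ax": 0, "ay": 0, "az": 0}, {"x": 0, "y": 0, "z": 0, "ax": 0, "ay": 0, "az": 0}], "claw": 1}}

```text
time_s: 24.95
position: [0.6625, 0.0258, 0.1128]
tcp_rot: [0.58, 0.815, 0.0, -0.0]
wrist_force: [-1.1, 1.8, -0.4]
gripper_width: 1.003
finger_force: 0.0
```

```bash
python3 go.py 663.3 -249.6 60 109.2
```

```text
t 24.95 pos mm [662.5  25.8 112.8] yaw 109.09
units now-frame [-6.51 -2.23  1.32] after-turn frame [-6.51 -2.25  1.32] turn [ 0.0001 -0.0001 -0.0009]
F [-1.1  1.8 -0.4] grip 0.0 w 88.3 q [ 0.13  0.92 -0.46  1.53  0.51  0.81 -0.2 ]
```

>>> {"name": "send_rows", "arguments": {"increments": [{"x": -0.5, "y": -0.173, "z": 0, "ax": 0, "ay": 0, "az": 0}, {"x": -0.5, "y": -0.173, "z": 0, "ax": 0, "ay": 0, "az": 0}, {"x": -0.5, "y": -0.173, "z": 0, "ax": 0, "ay": 0, "az": 0}, {"x": -0.5, "y": -0.173, "z": 0, "ax": 0, "ay": 0, "az": 0}, {"x": -0.5, "y": -0.173, "z": 0, "ax": 0, "ay": 0, "az": 0}, {"x": -0.5, "y": -0.173, "z": 0, "ax": 0, "ay": 0, "az": 0}, {"x": -0.5, "y": -0.173, "z": 0, "ax": 0, "ay": 0, "az": 0}, {"x": -0.5, "y": -0.173, "z": 0, "ax": 0, "ay": 0, "az": 0}, {"x": -0.5, "y": -0.173, "z": 0, "ax": 0, "ay": 0, "az": 0}, {"x": -0.5, "y": -0.173, "z": 0, "ax": 0, "ay": 0, "az": 0}, {"x": -0.5, "y": -0.173, "z": 0, "ax": 0, "ay": 0, "az": 0}, {"x": -0.5, "y": -0.173, "z": 0, "ax": 0, "ay": 0, "az": 0}, {"x": -0.5, "y": -0.173, "z": 0, "ax": 0, "ay": 0, "az": 0}, {"x": 0, "y": 0, "z": 0.5, "ax": 0, "ay": 0, "az": 0}, {"x": 0, "y": 0, "z": 0.5, "ax": 0, "ay": 0, "az": 0}, {"x": 0, "y": 0, "z": 0, "ax": 0, "ay": 0, "az": 0}, {"x": 0, "y": 0, "z": 0, "ax": 0, "ay": 0, "az": 0}, {"x": 0, "y": 0, "z": 0, "ax": 0, "ay": 0, "az": 0}]}}

```text
time_s: 26.75
position: [0.6644, -0.249, 0.0742]
tcp_rot: [0.579, 0.815, 0.0, 0.001]
wrist_force: [-0.0, -0.6, 0.5]
gripper_width: 1.0
finger_force: 0.0
```

```bash
cat >> meas.py <<'E'
def cradles(I,K,T,d):
    U=cv2.resize(I,None,fx=4,fy=4,interpolation=cv2.INTER_CUBIC);H=cv2.cvtColor(U,cv2.COLOR_BGR2HSV)
    B=cv2.inRange(H,(0,0,100),(180,70,255))
    for n,(x0,y0,x1,y1) in d.items():
        m=np.zeros_like(B);s=np.s_[y0*4:y1*4,x0*4:x1*4];m[s]=B[s]
        cs=[c for c in cv2.findContours(m,cv2.RETR_EXTERNAL,cv2.CHAIN_APPROX_NONE)[0] if 16*3<cv2.contourArea(c)<16*200]
        P=w((np.vstack(cs)[:,0]+.5)/4-.5,.015,K,T)[:,:2]*1000
        print(n,[np.round(a,1) for a in cv2.minAreaRect(P.astype(np.float32))],len(cs))
E
python3 go.py 663.3 -249.6 12 109.2; python3 - <<'E'
from meas import *
I,K,T=cam(k=2)
cradles(I,K,T,{"short":(290,92,350,145),"long":(235,172,305,222)})
run(I,K,T,[("steel","bright",(290,92,350,145),.028,1)])
cv2.imwrite("pics/t4.png",cv2.convertScaleAbs(cv2.resize(I[80:230,230:490],None,fx=3,fy=3),alpha=1.5))
E
```

```text
t 26.75 pos mm [ 664.4 -249.    74.2] yaw 109.25
units now-frame [-0.   -0.03  1.55] after-turn frame [-0.   -0.03  1.55] turn [0.0009 0.0005 0.0005]
F [-0.  -0.6  0.5] grip 0.0 w 88.0 q [ 0.52  1.03 -0.48  1.38  0.56  0.86  0.21]
short [array([662.7,  26.2]), array([75.1, 74.1]), np.float64(71.7)] 6
long [array([486.1, 153.7]), array([ 74.8, 130.7]), np.float64(7.3)] 6
steel 620.15625 [661.7  25.6] [45.1 75.2] 71.6
```

View pics/t4.png

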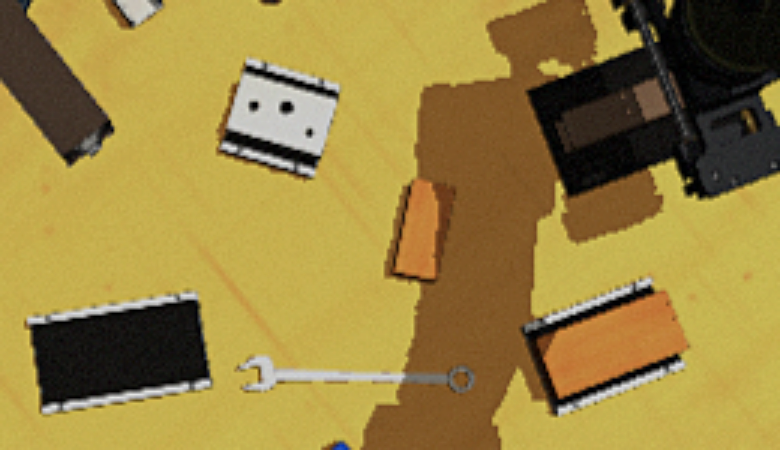

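The steel block is in the short cradle at (280,118), flush to within 1 mm. The long cradle at (120,352) is empty at (486.1, 153.7) mm, axis 97.3°. Next I grip the tube.

>>> {"name": "send_rows", "arguments": {"increments": [{"x": 0, "y": -0.02, "z": 0.5, "ax": 0, "ay": 0, "az": 0}, {"x": 0, "y": 0, "z": 0.5, "ax": 0, "ay": 0, "az": 0}, {"x": 0, "y": 0, "z": 0.35, "ax": 0, "ay": 0, "az": 0}, {"x": 0, "y": 0, "z": 0.2, "ax": 0, "ay": 0, "az": 0}, {"x": 0, "y": 0, "z": 0, "ax": 0, "ay": 0, "az": 0}, {"x": 0, "y": 0, "z": 0, "ax": 0, "ay": 0, "az": 0}]}}

```text
time_s: 27.45
position: [0.663, -0.2494, 0.0111]
tcp_rot: [0.579, 0.816, 0.0, 0.0]
wrist_force: [-0.2, 0.3, -0.2]
gripper_width: 1.003
finger_force: 0.0
```

>>> {"name": "send_rows", "arguments": {"increments": [{"x": 0, "y": 0, "z": 0, "ax": 0, "ay": 0, "az": 0}, {"x": 0, "y": 0, "z": 0, "ax": 0, "ay": 0, "az": 0}, {"x": 0, "y": 0, "z": 0, "ax": 0, "ay": 0, "az": 0}, {"x": 0, "y": 0, "z": 0, "ax": 0, "ay": 0, "az": 0}, {"x": 0, "y": 0, "z": 0, "ax": 0, "ay": 0, "az": 0}, {"x": 0, "y": 0, "z": 0, "ax": 0, "ay": 0, "az": 0}, {"x": 0, "y": 0, "z": 0, "ax": 0, "ay": 0, "az": 0}, {"x": 0, "y": 0, "z": 0, "ax": 0, "ay": 0, "az": 0}], "claw": -1, "newtons": 40}}

```text
time_s: 28.25
position: [0.6626, -0.2495, 0.0109]
tcp_rot: [0.579, 0.816, -0.0, 0.0]
wrist_force: [0.5, -0.5, -0.3]
gripper_width: 0.339
finger_force: 40.0
```

```bash
python3 go.py 486.1 153.7 80 97.3
```

```text
t 28.25 pos mm [ 662.6 -249.5   10.9] yaw 109.28
units now-frame [10.97 -0.84 -1.73] after-turn frame [10.56 -3.1  -1.73] turn [0.     0.     0.0998]
F [ 0.5 -0.5 -0.3] grip 40.0 w 29.9 q [ 0.51  1.11 -0.45  1.39  0.6   0.77  0.18]
```

>>> {"name": "send_rows", "arguments": {"increments": [{"x": 0, "y": 0, "z": -0.3, "ax": 0, "ay": 0, "az": 0}, {"x": 0, "y": 0, "z": -0.5, "ax": 0, "ay": 0, "az": 0}, {"x": 0, "y": 0, "z": -0.5, "ax": 0, "ay": 0, "az": 0}, {"x": 0, "y": 0, "z": -0.5, "ax": 0, "ay": 0, "az": 0.05}, {"x": 0, "y": 0, "z": -0.2, "ax": 0, "ay": 0, "az": 0.05}, {"x": 0, "y": 0, "z": 0, "ax": 0, "ay": 0, "az": 0}]}}

```text
time_s: 28.85
position: [0.6646, -0.2497, 0.0949]
tcp_rot: [0.661, 0.75, 0.001, 0.003]
wrist_force: [0.9, 0.3, -2.5]
gripper_width: 0.337
finger_force: 40.0
```

>>> {"name": "send_rows", "arguments": {"increments": [{"x": 0.528, "y": -0.155, "z": 0, "ax": 0, "ay": 0, "az": 0}, {"x": 0.528, "y": -0.155, "z": 0, "ax": 0, "ay": 0, "az": 0}, {"x": 0.528, "y": -0.155, "z": 0, "ax": 0, "ay": 0, "az": 0}, {"x": 0.528, "y": -0.155, "z": 0, "ax": 0, "ay": 0, "az": 0}, {"x": 0.528, "y": -0.155, "z": 0, "ax": 0, "ay": 0, "az": 0}, {"x": 0.528, "y": -0.155, "z": 0, "ax": 0, "ay": 0, "az": 0}, {"x": 0.528, "y": -0.155, "z": 0, "ax": 0, "ay": 0, "az": 0}, {"x": 0.528, "y": -0.155, "z": 0, "ax": 0, "ay": 0, "az": 0}, {"x": 0.528, "y": -0.155, "z": 0, "ax": 0, "ay": 0, "az": 0}, {"x": 0.528, "y": -0.155, "z": 0, "ax": 0, "ay": 0, "az": 0}, {"x": 0.528, "y": -0.155, "z": 0, "ax": 0, "ay": 0, "az": 0}, {"x": 0.528, "y": -0.155, "z": 0, "ax": 0, "ay": 0, "az": 0}, {"x": 0.528, "y": -0.155, "z": 0, "ax": 0, "ay": 0, "az": 0}, {"x": 0.528, "y": -0.155, "z": 0, "ax": 0, "ay": 0, "az": 0}, {"x": 0.528, "y": -0.155, "z": 0, "ax": 0, "ay": 0, "az": 0}, {"x": 0.528, "y": -0.155, "z": 0, "ax": 0, "ay": 0, "az": 0}, {"x": 0.528, "y": -0.155, "z": 0, "ax": 0, "ay": 0, "az": 0}, {"x": 0.528, "y": -0.155, "z": 0, "ax": 0, "ay": 0, "az": 0}, {"x": 0.528, "y": -0.155, "z": 0, "ax": 0, "ay": 0, "az": 0}, {"x": 0.528, "y": -0.155, "z": 0, "ax": 0, "ay": 0, "az": 0}]}}

```text
time_s: 30.85
position: [0.486, 0.155, 0.0914]
tcp_rot: [0.66, 0.752, 0.0, 0.0]
wrist_force: [1.2, -0.0, -3.6]
gripper_width: 0.339
finger_force: 40.0
```

>>> {"name": "send_rows", "arguments": {"increments": [{"x": 0, "y": 0, "z": 0.3, "ax": 0, "ay": 0, "az": 0}, {"x": 0, "y": 0, "z": 0.4, "ax": 0, "ay": 0, "az": 0}, {"x": 0, "y": 0, "z": 0.3, "ax": 0, "ay": 0, "az": 0}, {"x": 0, "y": 0, "z": 0, "ax": 0, "ay": 0, "az": 0}, {"x": 0, "y": 0, "z": 0, "ax": 0, "ay": 0, "az": 0}, {"x": 0, "y": 0, "z": 0, "ax": 0, "ay": 0, "az": 0}]}}

```text
time_s: 31.45
position: [0.4866, 0.1536, 0.0513]
tcp_rot: [0.661, 0.751, 0.0, 0.0]
wrist_force: [0.5, -0.2, -3.4]
gripper_width: 0.338
finger_force: 40.0
```

```bash
python3 go.py 486.1 153.7 18 97.3
```

```text
t 31.45 pos mm [486.6 153.6  51.3] yaw 97.27
units now-frame [ 0.   -0.01  0.83] after-turn frame [ 0.   -0.01  0.83] turn [ 0.0004 -0.0001 -0.0002]
F [ 0.5 -0.2 -3.4] grip 40.0 w 29.8 q [-0.29  0.86 -0.18  2.04  0.52  0.28 -0.78]
```

>>> {"name": "send_rows", "arguments": {"increments": [{"x": 0, "y": 0, "z": 0.4, "ax": 0, "ay": 0, "az": 0}, {"x": 0, "y": 0, "z": 0.25, "ax": 0, "ay": 0, "az": 0}, {"x": 0, "y": 0, "z": 0.1, "ax": 0, "ay": 0, "az": 0}, {"x": 0, "y": 0, "z": 0.07, "ax": 0, "ay": 0, "az": 0}, {"x": 0, "y": 0, "z": 0, "ax": 0, "ay": 0, "az": 0}, {"x": 0, "y": 0, "z": 0, "ax": 0, "ay": 0, "az": 0}, {"x": 0, "y": 0, "z": 0, "ax": 0, "ay": 0, "az": 0}]}}

```text
time_s: 32.15
position: [0.4863, 0.1538, 0.0184]
tcp_rot: [0.661, 0.751, 0.0, 0.0]
wrist_force: [0.2, 0.3, -3.1]
gripper_width: 0.337
finger_force: 40.0
```

>>> {"name": "send_rows", "arguments": {"increments": [{"x": 0, "y": 0, "z": 0, "ax": 0, "ay": 0, "az": 0}, {"x": 0, "y": 0, "z": 0, "ax": 0, "ay": 0, "az": 0}, {"x": 0, "y": 0, "z": 0, "ax": 0, "ay": 0, "az": 0}, {"x": 0, "y": 0, "z": 0, "ax": 0, "ay": 0, "az": 0}, {"x": 0, "y": 0, "z": 0, "ax": 0, "ay": 0, "az": 0}, {"x": 0, "y": 0, "z": -0.5, "ax": 0, "ay": 0, "az": 0}, {"x": 0, "y": 0, "z": -0.7, "ax": 0, "ay": 0, "az": 0}, {"x": 0, "y": 0, "z": -0.7, "ax": 0, "ay": 0, "az": 0}, {"x": 0, "y": 0, "z": -0.6, "ax": 0, "ay": 0, "az": 0}, {"x": -0.6, "y": 0, "z": 0, "ax": 0, "ay": 0, "az": 0}, {"x": -0.6, "y": 0, "z": 0, "ax": 0, "ay": 0, "az": 0}, {"x": -0.6, "y": 0, "z": 0, "ax": 0, "ay": 0, "az": 0}, {"x": -0.6, "y": 0, "z": 0, "ax": 0, "ay": 0, "az": 0}, {"x": -0.6, "y": 0, "z": 0, "ax": 0, "ay": 0, "az": 0}, {"x": -0.6, "y": 0, "z": 0, "ax": 0, "ay": 0, "az": 0}, {"x": -0.6, "y": 0, "z": 0, "ax": 0, "ay": 0, "az": 0}, {"x": -0.6, "y": 0, "z": 0, "ax": 0, "ay": 0, "az": 0}, {"x": 0, "y": 0, "z": 0, "ax": 0, "ay": 0, "az": 0}, {"x": 0, "y": 0, "z": 0, "ax": 0, "ay": 0, "az": 0}], "claw": 1}}

```text
time_s: 34.05
position: [0.5103, -0.0366, 0.1181]
tcp_rot: [0.661, 0.75, 0.0, -0.0]
wrist_force: [-0.4, 0.9, 0.1]
gripper_width: 1.001
finger_force: 0.0
```

```bash
python3 - <<'E'
from meas import *
I,K,T=cam(k=2)
cradles(I,K,T,{"long":(235,172,305,222)})
run(I,K,T,[("tube","brown",(230,168,310,225),.04,1),("steel","bright",(290,92,350,145),.028,1)])
cv2.imwrite("pics/t5.png",cv2.convertScaleAbs(cv2.resize(I[80:230,170:430],None,fx=3,fy=3),alpha=1.5))
E
```

```text
long [array([486.1, 154.7]), array([ 74.9, 128.6]), np.float64(7.3)] 6
tube 459.375 [484.3 176. ] [29.6 84. ] -82.8
steel 627.25 [661.8  25.5] [45.7 75.2] 71.6
```

View pics/t5.png

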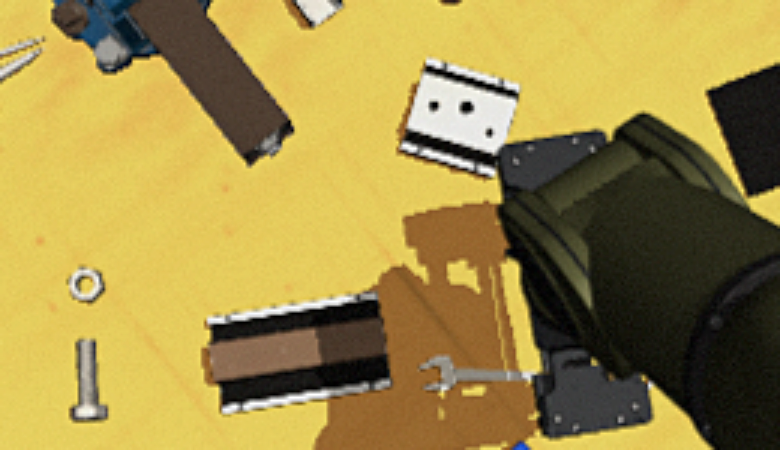

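The tube lies along the long cradle at (297,350). Its left end is at y≈217.7 mm, against about 218.2 for the cradle end. The steel block is unchanged at (460,118), and the nut, bolt and spanner have not moved. The gripper is clear, so I hand in.

```bash
python3 -c "
from station import manip; print(manip.finish_job())"
```

```text
the job is handed in; nothing more can be done
None
```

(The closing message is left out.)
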